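# Start the window ring on its thread and lock it

### The arm

A 6-joint arm with a two-finger parallel gripper is mounted at the origin on a cart in front of the work surface, level with it; the furniture and walls round the work are solid. World frame = base frame: x ahead of the robot, y to its left, z up, the work surface at z = 0. Lengths are in m, angles in degrees, forces in N, time in s.
With the tool pointing down it reaches from about 0.3 to 0.75 m from the base axis. Payload 8.5 kg.
Tool frame: the origin (TCP) lies on the centre line of the jaws, within the pads' length; the fingertips stand 11 mm ahead of it and the grasp point (between the pads) lies 8 mm behind it; z points along the fingers, y is the line along which they close (so a half turn about z gives the same grasp; the last joint's range is limited). The gripper opens to 85 mm and grips with 20 to 120 N. Pads are 22 mm wide; open, the fingers measure 114 mm over their backs; the gripper's body (76 mm by 85 mm) begins 54 mm behind the grasp point. The pads swing forward as they close: fully open they stand 13 mm farther back than shut.
Start: joints at [62.722, 21.807, 74.336, -0, 83.858, -12.336], TCP at [0.142, 0.531, 0.242] pointing down, gripper open.
Joint ranges: [-178.18, 178.18], [-50.72, 133.34], [12.68, 142.11], [-81.47, 261.47], [9.98, 163.14], [-165.26, 165.26]. Speed limits (degrees/s): [136.94, 136.94, 180, 180, 180, 180].

### API

Orientations are given as a 3x3 rotation matrix whose columns are the frame's x, y, z axes.
In Python, from rig import env, eyes, readout gives the robot as it stands (env), with the cameras (eyes) and the readings (readout).
- The arm moves only by the tool nudge_tcp, called after "Call:" as name(argument=value, ...) on one line, values as JSON. Schema: {"type":"object","properties":{"motion":{"type":"string"},"grip_force":{"type":"number"},"only":{"type":"string"},"quiet":{"type":"boolean"},"lines":{"type":"string"}},"required":["motion"],"additionalProperties":false}. motion is a string of 1 to 10 rows, parted by a bar, with the numbers parted by commas; each row has 5 numbers: dx, dy, dz in normalised numbers (1 is 800 mm), then a turn about the tool's z in shares of 180 degrees (1.0 is 180 degrees), then the finger opening in m; each row shifts and turns the commanded pose from where the row before left it, along the tool's axes as they then stand; what a row does not reach is not made up. A row lasts 1/10 s, in which the tool goes at most 0.05 m and 8.59 degrees, less where a joint would pass 70% of its speed; a pose out of reach is approached as far as the arm can. The fingers move at their own pace and stop on an object; grip_force is the grip in N (left out, the last holds). Time passes only in rows, so rows that do not move let the fingers close. The tool returns the time, the measured TCP pose, the force, the opening and the grip force at its end. only (a regular expression) keeps the lines of the reply that match it, lines (a string "A,B") keeps lines A to B, and quiet returns only ok. No shift or turn number may pass 1 either way. Input that does not fit is refused with a message, and nothing moves.
- readout.observe(): the state, without advancing time (a new reading comes with each control period).
- eyes.get_image(name): name is "scene" or "top"; returns a dict with "pixels" (400x640x3 uint8, red, green, blue), "K" (3x3 intrinsics, pixels), "extrinsics" (4x4, takes a point from world to camera coordinates). Camera axes: x right, y down, z forward; pixel columns grow to the right and rows downward; lengths in m; the calibration is good to about 2 mm. A picture is of the moment at which its call begins. There is no depth.
- env.close_job(): hands the job in; it is judged then, once.
The state is a dict: "time_s": time; "q": joint angles; "qvel": joint speeds; "joint_efforts": joint torques, N m; "position": TCP position; "tool_rot": TCP orientation; "ft_force": force on the tool from outside, world axes, zero at the start; "wrist_torque": the same for the moment, N m; "grip_width": finger opening in m; "gripper_force": force on a finger pad.
Only numpy, scipy, OpenCV 4.12 (cv2) and the standard library are available. Lean on these libraries where they do the work, as an engineer would, in place of code of your own. Each camera call takes 0.05 s, during which the arm holds its last target. There are 200 camera calls.

### The job

The clear window ring on the upward-looking inspection camera was only laid on its thread. Turn it backward (anticlockwise seen from above) by its wings until it drops a step, then forward (clockwise) until it stops fully home, without lifting it off the neck or tipping it. Then push the lock slide all the way in beside the wing, let go, and leave the other things where they are.

Things in the scene. Friction and masses are not known exactly. Their poses are not given: they have to be found in the camera images.
- housing: Upward-looking inspection camera: grey square housing 140 x 140 x 55 mm, fixed to the bench. Origin: centre of its underside, on the neck's vertical axis; z up; the lock is on its -y side. A neck of 36 mm radius with a three-start thread (out to 44 mm) stands 20 mm above the housing's top face, under the ring.
- window_ring: Loose black ring, about 0.35 kg, 112 mm across, 26 mm high, closed by a clear window, with two radial wings half a turn apart along its y axis: 12 mm thick, 56 to 88 mm from the axis, 8 to 22 mm above its underside. Origin: centre of its underside; z up. Yaw relative to the housing: home 0, start 0.12 to 0.68. It turns easily (1 to 3 N at a wing).
- wing_tip (a point): Middle of the outer end of the ring's -y wing, 88 mm from the axis, 15 mm above its underside; at home it is next to the lock. The ring's underside starts 13.5 mm above the housing's top face; turned anticlockwise to a yaw of about 1.05 to 1.15 it drops to 4 mm, and a stop blocks it at about 1.32.
- far_wing_tip (a point): The same point of the other (+y) wing. Turned clockwise after the drop, the ring goes under the thread crests, sinks to 1 mm above the housing's top face and stops at yaw 0 to 0.02. Turned clockwise without the drop, it stays up and jams at about yaw 0.
- lock (a joint): Travel of the lock slide along the housing's +y, m: 0 = out, 0.022 = all the way in (stop); starts between 0 and 0.004, stays where left, slides with about 2 N. Its steel bar, 12 mm wide with a round nose, is centred 19 mm to the +x side of the housing's axis; in, it stands 7 mm beside the wing that is home, and a wing in its way blocks it.
- lock_pad (a point): Centre of the outer (-y) face of the lock's black upright push pad, 36 mm wide, 10 mm thick, 2 to 34 mm above the housing's top face. This point: 18 mm above that face, 124 mm from the housing's axis along -y when the lock is out. Push it along the housing's +y.
- module_box: Small black carton 75 x 74 x 32 mm, a bystander. Origin: centre of its underside.
- screwdriver: Screwdriver with a blue and black handle, 160 mm long, lying, a bystander. Origin: centre of its underside.
- bit_case: Flat yellow case 87 x 135 x 22 mm, a bystander. Origin: centre of its underside.
- flux_tin: Round yellow and blue tin, 64 mm across and 28 mm high, a bystander. Origin: centre of its underside.

How it is judged (in metres and radians):
On the way, in this order (a step that is already met when the one before it is completed fails the run):
1. the ring has been turned backward and has dropped a step (z of window_ring in the frame of housing below 0.0615 m and x of wing_tip in the frame of housing above 0.06 m), for 0.15 s.
2. the ring has been turned forward fully home (z of window_ring in the frame of housing below 0.058 m and x of wing_tip in the frame of housing between -0.007 and 0.007 m and y of wing_tip in the frame of housing below -0.05 m and value of joint lock below 0.017 m), for 0.15 s.
At the end, for the whole second after the job is handed in: The ring is home: its underside within 3 mm of the housing's top face, level, the end of its wing within 7 mm of its place beside the lock; the lock slide is in by at least 19 of its 22 mm; the ring is at rest (z of window_ring in the frame of housing below 0.058 m and x of wing_tip in the frame of housing between -0.007 and 0.007 m and y of wing_tip in the frame of housing below -0.05 m and angle between window_ring's own z axis and vertical below 0.06 rad and value of joint lock above 0.019 m and linear speed of window_ring below 0.02 m/s); the robot touches nothing.
It fails at once if the ring is lifted off its thread (more than 10 mm above its starting height) (z of window_ring in the frame of housing above 0.0785 m).
It fails at once if the ring is tipped by more than 0.25 rad (angle between window_ring's own z axis and vertical above 0.25 rad).
It fails at once if a bystander is moved by more than 30 mm (distance of any of module_box, screwdriver, bit_case, flux_tin from where it was at the start of the episode above 0.03 m).
It also fails if it takes over 58 s, if anything falls off the work surface, if the arm or the gripper's body presses on something with over 40 N, if the wrist force passes 120 N, or if a joint passes its speed limit or range.

## Working session

There is one attempt and no reset: what is moved stays moved. The work goes in short steps, Python scripts to look and compute and a tool call to move; the robot and the scene stay as the last step left them, time stands still between calls to the robot, and variables do not carry over. Pictures are saved under pics/ and viewed, at most 10 in all, crops included, and the job is handed in when it is done.

```bash
ls; mkdir -p pics; python3 - <<'E'
from rig import env, eyes, readout
import cv2,numpy as np
for n in("scene","top"):
    d=eyes.get_image(n);cv2.imwrite(f"pics/{n}0.png",d["pixels"][:,:,::-1]);np.savez(f"{n}0.npz",**d)
    print(n,d["K"].round(1).tolist(),d["extrinsics"].round(3).tolist())
s=readout.observe();print(s["position"],s["tool_rot"],s["time_s"],s["grip_width"])
E
```

```text
pics
rig.py
scene [[493.1, 0.0, 324.2], [0.0, 493.1, 203.9], [0.0, 0.0, 1.0]] [[0.515, -0.857, -0.026, -0.196], [-0.468, -0.256, -0.846, 0.362], [0.718, 0.448, -0.533, 0.588], [0.0, 0.0, 0.0, 1.0]]
top [[464.9, 0.0, 314.7], [0.0, 464.9, 204.4], [0.0, 0.0, 1.0]] [[-0.008, -0.999, -0.034, 0.142], [-0.996, 0.011, -0.091, 0.547], [0.092, 0.033, -0.995, 0.922], [0.0, 0.0, 0.0, 1.0]]
[0.14171167 0.53119289 0.24180377] [[-9.66178438e-01  2.57873851e-01 -5.50476758e-04]
 [ 2.57874320e-01  9.66177839e-01 -1.10367245e-03]
 [ 2.47250180e-04 -1.20829834e-03 -9.99999239e-01]] 0.1 0.08542812396224346
```

View pics/scene0.png

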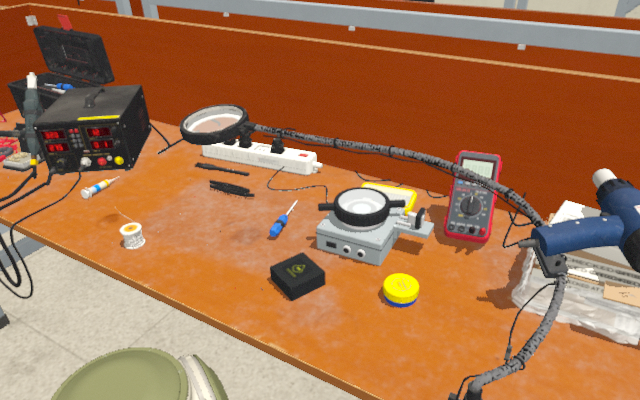

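View pics/top0.png

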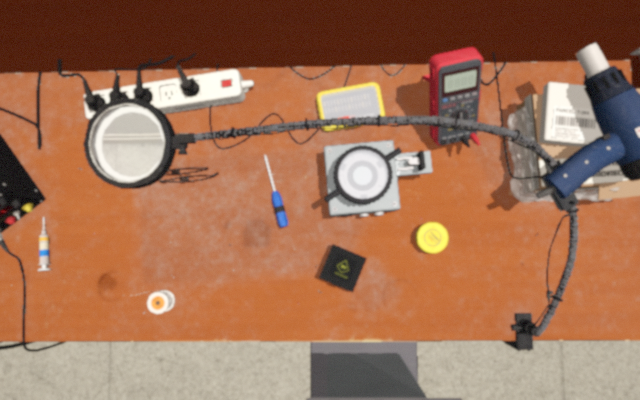

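The scene view shows the housing at about (365,235), its ring at (360,207) and the lock at (415,225). In the top view the ring is at (363,175) and its wings are near (400,157) and (330,197). The lock is at (415,162), on the image's right. A lamp gooseneck passes behind and above, at rows of about 120 in the top view.

```bash
python3 - <<'E'
import cv2,numpy as np
a=cv2.imread("pics/top0.png")[125:230,300:450];b=cv2.imread("pics/scene0.png")[175:275,305:445]
f=lambda i:cv2.resize(i,(800,int(i.shape[0]*800/i.shape[1])),interpolation=cv2.INTER_CUBIC)
cv2.imwrite("pics/topc.png",f(a));cv2.imwrite("pics/scenec.png",f(b))
E
```

```text
(no output)
```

View pics/topc.png

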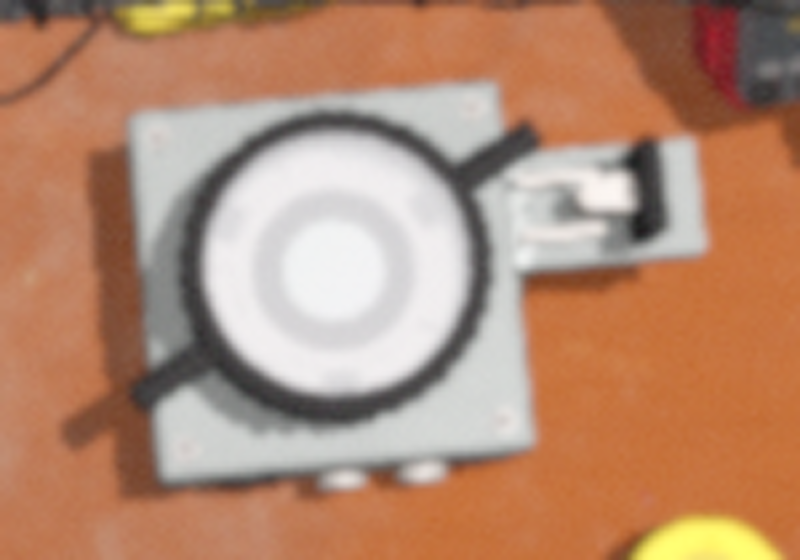

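View pics/scenec.png

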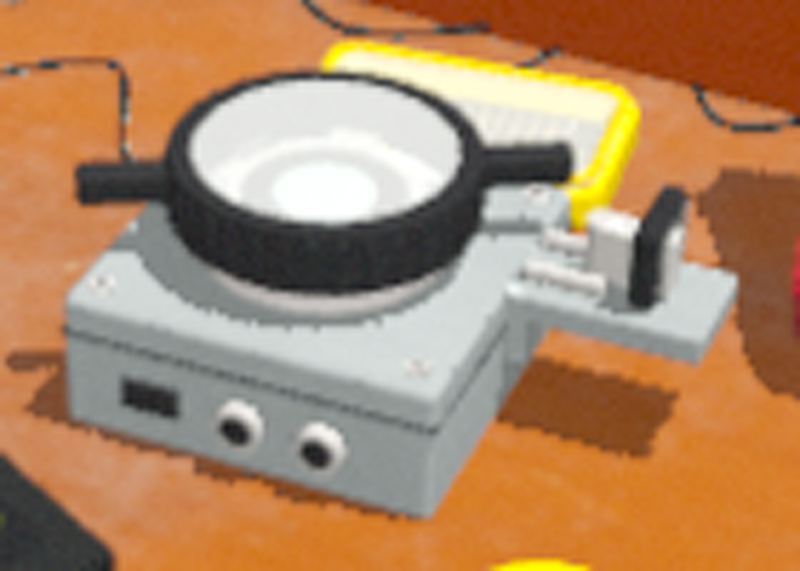

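The crops show the screws and the corners of the top face, the two wing tips, and the pad. In topc the wing tips are at (535,132) and (140,392). In scenec they are at (572,160) and (80,182). I'll triangulate these points and the gooseneck.

```bash
cat > h.py <<'E'
import numpy as np,cv2
C={n:np.load(n+"0.npz") for n in("scene","top")}
P={n:C[n]["K"]@C[n]["extrinsics"][:3] for n in C}
def tri(t,s):
    X=cv2.triangulatePoints(P["top"],P["scene"],np.array(t,float),np.array(s,float)).ravel();return X[:3]/X[3]
def proj(n,X):
    p=P[n]@np.append(X,1);return p[:2]/p[2]
def ray(n,uv,z):
    A=P[n];M=np.c_[A[:,0],A[:,1],-np.array([uv[0],uv[1],1.])];x=np.linalg.solve(M,-(A[:,2]*z+A[:,3]));return np.array([x[0],x[1],z])
tc=lambda u,v:(300+u/5.3333-.4,125+v/5.3333-.4)
sc=lambda u,v:(305+u/5.714-.4,175+v/5.714-.4)
E
python3 - <<'E'
from h import *
for n,t,s in [("scrNL",(188,450),(103,283)),("scrNR",(505,420),(418,367)),("scrFR",(475,107),(537,190)),("wing-",(535,132),(572,158)),("wing+",(140,392),(80,180)),("padfar",(652,143),(675,190)),("padnear",(655,232),(645,255)),("cornNR",(533,443),(437,415))]:
    X=tri(tc(*t),sc(*s));print(n,X.round(4),"err",(proj("top",X)-tc(*t)).round(1))
z=.055
S=[ray("top",tc(*p),z) for p in [(160,135),(475,107),(505,420),(188,450)]]
print(np.mean(S,0),[ (s).round(4) for s in S])
K=[ray("top",tc(*p),z) for p in [(130,115),(497,85),(533,443),(162,483)]]
print(np.mean(K,0),[ (s).round(4) for s in K])
for t in [(300,127),(380,120),(450,121),(500,130),(560,180),(573,230),(550,300)]:
    print(t,[(z,proj("scene",ray("top",t,z)).round().astype(int).tolist(),ray("top",t,z)[:2].round(2).tolist()) for z in(.05,.1,.15,.2,.25,.3)])
E
```

```text
scrNL [0.5363 0.096  0.0545] err [-0.1  0.1]
scrNR [ 0.5462 -0.0214  0.0535] err [-0.2  0.1]
scrFR [ 0.6637 -0.0127  0.0551] err [-0.2  0.1]
wing- [ 0.6483 -0.0309  0.0828] err [-0.1  0. ]
wing+ [0.5546 0.1143 0.0816] err [-0.7  0.5]
padfar [ 0.6428 -0.0718  0.0852] err [-0.3  0.2]
padnear [ 0.6118 -0.0738  0.077 ] err [-0.2  0.1]
cornNR [ 0.5382 -0.0328  0.043 ] err [-0.3  0.2]
[0.60047557 0.04143494 0.055     ] [array([0.6552, 0.1047, 0.055 ]), array([ 0.664 , -0.0132,  0.055 ]), array([ 0.5463, -0.0215,  0.055 ]), array([0.5364, 0.0957, 0.055 ])]
[0.59928353 0.04205819 0.055     ] [array([0.663 , 0.1159, 0.055 ]), array([ 0.6722, -0.0216,  0.055 ]), array([ 0.5376, -0.0316,  0.055 ]), array([0.5243, 0.1055, 0.055 ])]
(300, 127) [(0.05, [335, 182], [0.7, 0.16]), (0.1, [333, 165], [0.69, 0.16]), (0.15, [331, 147], [0.68, 0.16]), (0.2, [329, 128], [0.66, 0.15]), (0.25, [326, 108], [0.65, 0.15]), (0.3, [324, 86], [0.64, 0.15])]
(380, 120) [(0.05, [402, 197], [0.72, 0.0]), (0.1, [398, 179], [0.7, 0.01]), (0.15, [394, 160], [0.69, 0.01]), (0.2, [390, 139], [0.67, 0.02]), (0.25, [386, 11
[... 440 characters left out ...]
4, -0.16]), (0.3, [471, 114], [0.63, -0.14])]
(560, 180) [(0.05, [565, 283], [0.59, -0.35]), (0.1, [555, 257], [0.58, -0.32]), (0.15, [545, 230], [0.58, -0.3]), (0.2, [534, 202], [0.57, -0.27]), (0.25, [523, 172], [0.56, -0.25]), (0.3, [511, 140], [0.55, -0.23])]
(573, 230) [(0.05, [568, 325], [0.49, -0.37]), (0.1, [557, 295], [0.49, -0.34]), (0.15, [546, 264], [0.49, -0.32]), (0.2, [534, 232], [0.49, -0.29]), (0.25, [522, 198], [0.48, -0.26]), (0.3, [509, 162], [0.48, -0.24])]
(550, 300) [(0.05, [512, 374], [0.36, -0.32]), (0.1, [502, 340], [0.36, -0.29]), (0.15, [492, 304], [0.37, -0.27]), (0.2, [481, 267], [0.37, -0.25]), (0.25, [470, 228], [0.38, -0.22]), (0.3, [459, 188], [0.39, -0.2])]
```

Results:
- **Housing:** centre about (0.600, 0.042), yaw about 0.076.
- **Ring:** world yaw about 0.57.
- **Gooseneck:** runs at x≈0.675, z≈0.17, so I'll work the near (+y) wing with loosely straddling fingers.

First move is to a point above that wing.

Units first: shifts go in shares of 800 mm and turns go in shares of 180 degrees. So -0.0256 m is -0.032, -0.0151 m is -0.0189.

Call:
nudge_tcp(motion="-0.032,-0.0189,0.0038,0,0.085 | -0.032,-0.0189,0.0038,0,0.085 | -0.032,-0.0189,0.0038,0,0.085 | -0.032,-0.0189,0.0038,0,0.085 | -0.032,-0.0189,0.0038,0,0.085 | -0.032,-0.0189,0.0038,0,0.085 | -0.032,-0.0189,0.0038,0,0.085 | -0.032,-0.0189,0.0038,0,0.085 | -0.032,-0.0189,0.0038,0,0.085 | -0.032,-0.0189,0.0038,0,0.085")

```text
time_s: 1.1
position: [0.3508, 0.3184, 0.212]
tool_rot: [[-0.966, 0.258, -0.0], [0.258, 0.966, -0.0], [0.0, -0.0, -1.0]]
ft_force: [-0.9, 1.5, 0.1]
grip_width: 0.085
gripper_force: 0.0
```

Call:
nudge_tcp(motion="-0.032,-0.0189,0.0038,0,0.085 | -0.032,-0.0189,0.0038,0,0.085 | -0.032,-0.0189,0.0038,0,0.085 | -0.032,-0.0189,0.0038,0,0.085 | -0.032,-0.0189,0.0038,0,0.085 | -0.032,-0.0189,0.0038,0,0.085 | -0.032,-0.0189,0.0038,0,0.05 | -0.032,-0.0189,0.0038,0,0.05 | -0.032,-0.0189,0.0038,0,0.05 | -0.032,-0.0189,0.0038,0,0.05")

```text
time_s: 2.1
position: [0.5592, 0.1066, 0.1818]
tool_rot: [[-0.966, 0.258, -0.001], [0.258, 0.966, 0.0], [0.001, -0.0, -1.0]]
ft_force: [0.6, 0.2, -0.1]
grip_width: 0.05
gripper_force: 0.0
```

Call:
nudge_tcp(motion="0,0,0,0.0389,0.05 | 0,0,0,0.0389,0.05 | 0,0,0,0.0389,0.05 | 0,0,0,0.0389,0.05 | 0,0,0,0.0389,0.05 | 0,0,0,0.0389,0.05 | 0,0,0,0,0.05", grip_force=20)

```text
time_s: 2.8
position: [0.5585, 0.1076, 0.182]
tool_rot: [[-0.545, 0.839, -0.001], [0.839, 0.545, -0.0], [0.0, -0.001, -1.0]]
ft_force: [0.3, 0.3, 0.1]
grip_width: 0.0501
gripper_force: 0.0
```

```bash
cat > st.py <<'E'
from rig import env, eyes, readout
import numpy as np
s=readout.observe();C=np.array([.6007,.0418]);p=s["position"];R=s["tool_rot"];d=p[:2]-C
th=np.arctan2(-d[0],d[1]);y=R[:2,1]
print("t",s["time_s"],"pos",p.round(4),"r",np.hypot(*d).round(4),"wingang",np.degrees(th).round(1),"toolang",np.degrees(np.arctan2(y[1],y[0])).round(1),"F",s["ft_force"].round(1),"w",round(s["grip_width"],4))
u=lambda a:np.array([-np.sin(a),np.cos(a)])
a=.572;t=C+.078*u(a)-p[:2];print("to start wing, tool xy",(R[:2,:2].T@t).round(4))
E
python3 st.py
```

```text
t 2.8 pos [0.5585 0.1076 0.182 ] r 0.0782 wingang 32.7 toolang 33.0 F [0.3 0.3 0.1] w 0.0501
to start wing, tool xy [-0.0002 -0.0001]
```

In the tool's units: 0.02 m is 0.025, 0.015 m is 0.0188.

Call:
nudge_tcp(motion="0,0,0.025,0,0.05 | 0,0,0.025,0,0.05 | 0,0,0.025,0,0.05 | 0,0,0.0188,0,0.05 | 0,0,0.0125,0,0.05 | 0,0,0.0125,0,0.05 | 0,0,0.015,0,0.05 | 0,0,0,0,0.05")

```text
time_s: 3.6
position: [0.558, 0.1076, 0.0739]
tool_rot: [[-0.546, 0.838, -0.002], [0.838, 0.546, 0.0], [0.001, -0.002, -1.0]]
ft_force: [0.1, 0.3, 0.1]
grip_width: 0.0503
gripper_force: 0.0
```

Call:
nudge_tcp(motion="0,0,0,0,0.018 | 0,0,0,0,0.018 | 0,0,0,0,0.018 | 0,0,0,0,0.018 | 0,0,0,0,0.018 | 0,0,0,0,0.018", grip_force=20)

```text
time_s: 4.2
position: [0.5587, 0.1076, 0.0754]
tool_rot: [[-0.545, 0.838, 0.0], [0.838, 0.545, -0.0], [-0.0, 0.0, -1.0]]
ft_force: [0.6, 0.2, -0.1]
grip_width: 0.0182
gripper_force: 0.0
```

```bash
python3 - <<'E'
from rig import env, eyes, readout
import cv2,numpy as np
b=[eyes.get_image("scene")["pixels"][175:275,305:445],eyes.get_image("top")["pixels"][125:225,300:440]]
cv2.imwrite("pics/a1.png",cv2.resize(np.vstack(b),None,fx=3,fy=3,interpolation=cv2.INTER_CUBIC)[:,:,::-1])
E
```

```text
(no output)
```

View pics/a1.png

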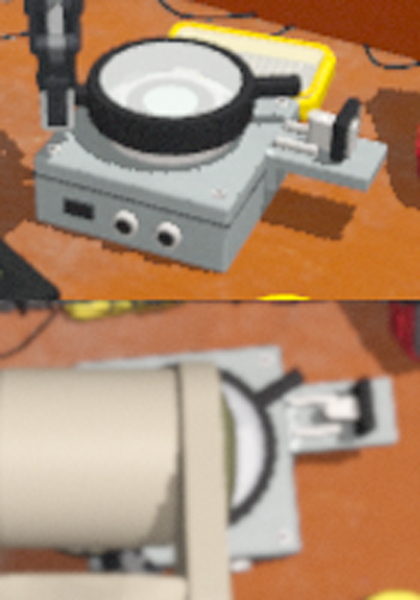

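The fingers straddle the +y wing: in the upper half the finger tip is at (58,105) beside the wing, and the ring is undisturbed. Next is the backward turn.

In the tool's units: -0.00544 m is -0.0068, -0.0002 m is -0.0003, -4 degrees is -0.0222.

Call:
nudge_tcp(motion="-0.0003,-0.0068,0,-0.0222,0.018 | -0.0003,-0.0068,0,-0.0222,0.018 | -0.0003,-0.0068,0,-0.0222,0.018 | -0.0003,-0.0068,0,-0.0222,0.018 | -0.0003,-0.0068,0,-0.0222,0.018 | -0.0003,-0.0068,0,-0.0222,0.018 | -0.0003,-0.0068,0,-0.0222,0.018 | -0.0003,-0.0068,0,-0.0222,0.018")

```text
time_s: 5.1
position: [0.5304, 0.075, 0.0753]
tool_rot: [[-0.908, 0.419, 0.0], [0.419, 0.908, 0.0], [-0.0, 0.0, -1.0]]
ft_force: [0.8, -0.1, -0.6]
grip_width: 0.0183
gripper_force: 0.4
```

```bash
python3 st.py
```

```text
t 5.1 pos [0.5304 0.075  0.0753] r 0.0777 wingang 64.7 toolang 65.2 F [ 0.8 -0.1 -0.6] w 0.0183
to start wing, tool xy [-0.0119  0.0412]
```

Call:
nudge_tcp(motion="-0.0001,-0.0034,0,-0.0111,0.018 | -0.0001,-0.0034,0,-0.0111,0.018 | -0.0001,-0.0034,0,-0.0111,0.018 | -0.0001,-0.0034,0,-0.0111,0.018 | -0.0001,-0.0034,0,-0.0111,0.018 | 0,0,0,0,0.018")

```text
time_s: 5.7
position: [0.5261, 0.062, 0.0754]
tool_rot: [[-0.966, 0.258, 0.0], [0.258, 0.966, -0.0], [-0.0, -0.0, -1.0]]
ft_force: [0.0, -0.6, 0.7]
grip_width: 0.0181
gripper_force: 0.0
```

```bash
python3 st.py;  python3 - <<'E'
from rig import env, eyes, readout
import cv2,numpy as np
b=[eyes.get_image("scene")["pixels"][175:275,305:445],eyes.get_image("top")["pixels"][125:225,300:440]]
cv2.imwrite("pics/a2.png",cv2.resize(np.vstack(b),None,fx=3,fy=3,interpolation=cv2.INTER_CUBIC)[:,:,::-1])
E
```

```text
t 5.7 pos [0.5261 0.062  0.0754] r 0.0773 wingang 74.8 toolang 75.1 F [ 0.  -0.6  0.7] w 0.0181
to start wing, tool xy [-0.0196  0.0522]
```

View pics/a2.png

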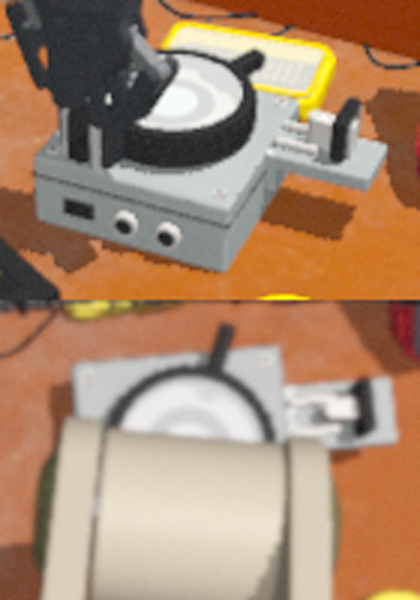

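The ring has dropped: no pale neck shows beneath it any more, and the -y wing points to (228,330), at about 70° world. Now the forward turn.

In the tool's units: 0.00544 m is 0.0068, -0.0002 m is -0.0003, 4 degrees is 0.0222.

Call:
nudge_tcp(motion="-0.0003,0.0068,0,0.0222,0.018 | -0.0003,0.0068,0,0.0222,0.018 | -0.0003,0.0068,0,0.0222,0.018 | -0.0003,0.0068,0,0.0222,0.018 | -0.0003,0.0068,0,0.0222,0.018 | -0.0003,0.0068,0,0.0222,0.018 | -0.0003,0.0068,0,0.0222,0.018 | -0.0003,0.0068,0,0.0222,0.018")

```text
time_s: 6.6
position: [0.5482, 0.0993, 0.0752]
tool_rot: [[-0.68, 0.733, -0.001], [0.733, 0.68, -0.0], [0.0, -0.001, -1.0]]
ft_force: [-1.1, -0.9, -0.8]
grip_width: 0.0184
gripper_force: 0.4
```

```bash
python3 st.py
```

```text
t 6.6 pos [0.5482 0.0993 0.0752] r 0.0778 wingang 42.4 toolang 42.9 F [-1.1 -0.9 -0.8] w 0.0184
to start wing, tool xy [-0.001   0.0131]
```

Call:
nudge_tcp(motion="-0.0003,0.0068,0,0.0222,0.018 | -0.0003,0.0068,0,0.0222,0.018 | -0.0003,0.0068,0,0.0222,0.018 | -0.0003,0.0068,0,0.0222,0.018 | -0.0003,0.0068,0,0.0222,0.018 | -0.0003,0.0068,0,0.0222,0.018 | -0.0003,0.0068,0,0.0222,0.018 | -0.0003,0.0068,0,0.0222,0.018 | 0,0,0,0,0.018")

```text
time_s: 7.5
position: [0.587, 0.1187, 0.0752]
tool_rot: [[-0.191, 0.982, 0.0], [0.982, 0.191, -0.0], [-0.0, 0.0, -1.0]]
ft_force: [0.1, -1.1, -0.2]
grip_width: 0.0178
gripper_force: 0.0
```

```bash
python3 st.py
```

```text
t 7.5 pos [0.587  0.1187 0.0752] r 0.0781 wingang 10.1 toolang 11.0 F [ 0.1 -1.1 -0.2] w 0.0178
to start wing, tool xy [-0.0056 -0.0301]
```

In the tool's units: 0.0027 m is 0.0034, 0.0013 m is 0.0016, 2 degrees is 0.0111.

Call:
nudge_tcp(motion="0,0.0034,0,0.0111,0.018 | 0,0.0034,0,0.0111,0.018 | 0,0.0034,0,0.0111,0.018 | 0,0.0016,0,0.0056,0.018 | 0,0,0,0,0.018")

```text
time_s: 8.0
position: [0.5955, 0.1198, 0.0751]
tool_rot: [[-0.072, 0.997, -0.001], [0.997, 0.072, -0.0], [-0.0, -0.001, -1.0]]
ft_force: [-1.2, -1.0, 0.9]
grip_width: 0.0181
gripper_force: 0.9
```

```bash
python3 st.py
```

```text
t 8.0 pos [0.5955 0.1198 0.0751] r 0.0782 wingang 3.8 toolang 4.1 F [-1.2 -1.   0.9] w 0.0181
to start wing, tool xy [-0.0098 -0.0378]
```

Call:
nudge_tcp(motion="0,0.0018,0,0.0056,0.018 | 0,0.0018,0,0,0.018 | 0,0,0,0,0.018")

```text
time_s: 8.3
position: [0.5966, 0.1199, 0.0746]
tool_rot: [[-0.054, 0.999, -0.006], [0.999, 0.054, -0.001], [-0.0, -0.006, -1.0]]
ft_force: [-9.4, -2.8, 2.1]
grip_width: 0.0182
gripper_force: 4.4
```

```bash
python3 st.py
```

```text
t 8.3 pos [0.5966 0.1199 0.0746] r 0.0783 wingang 3.0 toolang 3.1 F [-9.4 -2.8  2.1] w 0.0182
to start wing, tool xy [-0.0105 -0.0388]
```

Call:
nudge_tcp(motion="0,0.0018,0,0,0.018 | 0,0,0,0,0.018")

```text
time_s: 8.5
position: [0.597, 0.1201, 0.0743]
tool_rot: [[-0.054, 0.998, -0.009], [0.999, 0.054, -0.001], [-0.0, -0.009, -1.0]]
ft_force: [-12.3, -2.3, 1.3]
grip_width: 0.0179
gripper_force: 6.2
```

```bash
python3 st.py
```

```text
t 8.5 pos [0.597  0.1201 0.0743] r 0.0784 wingang 2.7 toolang 3.1 F [-12.3  -2.3   1.3] w 0.0179
to start wing, tool xy [-0.0106 -0.0392]
```

The ring is against its stop, with 12 N at yaw ≈ 0. I'll let go, rise and check.

In the tool's units: -0.0025 m is -0.0031.

Call:
nudge_tcp(motion="0,-0.0031,0,0,0.018 | 0,-0.0031,0,0,0.03 | 0,0,0,0,0.05 | 0,0,0,0,0.05 | 0,0,0,0,0.05")

```text
time_s: 9.0
position: [0.5954, 0.1199, 0.0755]
tool_rot: [[-0.053, 0.999, 0.001], [0.999, 0.053, 0.0], [0.0, 0.001, -1.0]]
ft_force: [0.2, 0.1, -0.1]
grip_width: 0.0502
gripper_force: 0.0
```

Call:
nudge_tcp(motion="0,0,-0.0125,0,0.05 | 0,0,-0.025,0,0.05 | 0,0,-0.025,0,0.05 | 0,0,-0.025,0,0.05 | -0.025,0,-0.0125,0,0.05 | -0.0375,0,0,0,0.05 | -0.0375,0,0,0,0.05 | -0.0375,0,0,0,0.05 | -0.0375,0,0,0,0.05 | -0.0375,0,0,0,0.05")

```text
time_s: 10.0
position: [0.6043, -0.0511, 0.1563]
tool_rot: [[-0.053, 0.999, 0.001], [0.999, 0.053, -0.0], [-0.0, 0.001, -1.0]]
ft_force: [-0.1, 0.8, -0.8]
grip_width: 0.0499
gripper_force: 0.0
```

Call:
nudge_tcp(motion="-0.0375,0,0,0,0.05 | -0.0375,0,0,0,0.05 | -0.0375,-0.0063,0,0,0.05 | -0.025,-0.0063,0,0,0.05 | 0,0,0,0,0.05")

```text
time_s: 10.5
position: [0.5998, -0.1628, 0.1559]
tool_rot: [[-0.05, 0.999, 0.001], [0.999, 0.05, -0.001], [-0.001, 0.001, -1.0]]
ft_force: [-0.3, -0.0, 1.2]
grip_width: 0.0502
gripper_force: 0.0
```

```bash
python3 st.py;  python3 - <<'E'
from rig import env, eyes, readout
import cv2,numpy as np
b=[eyes.get_image("scene")["pixels"][175:275,305:445],eyes.get_image("top")["pixels"][125:225,300:440]]
cv2.imwrite("pics/a3.png",cv2.resize(np.vstack(b),None,fx=3,fy=3,interpolation=cv2.INTER_CUBIC)[:,:,::-1])
E
```

```text
t 10.5 pos [ 0.5998 -0.1628  0.1559] r 0.2046 wingang 179.8 toolang 2.9 F [-0.3 -0.   1.2] w 0.0502
to start wing, tool xy [ 0.2719 -0.0277]
```

View pics/a3.png

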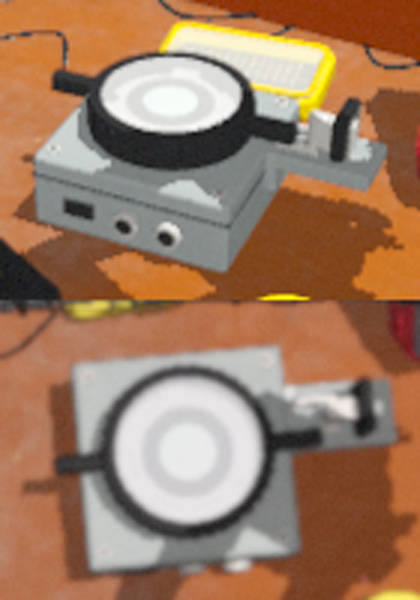

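The ring is seated home and low, with wing tips at (58,465) and (322,437) in the crop. The pad is at (367,407), still out. I'll convert those to world coordinates.

```bash
python3 - <<'E'
from h import *
f=lambda u,v:(300+u/3-.33,125+(v-300)/3-.33)
a=ray("top",f(58,465),.078);b=ray("top",f(322,437),.078);print(a,b)
R=np.array([[np.cos(.076),-np.sin(.076)],[np.sin(.076),np.cos(.076)]])
for n,p in (("w+",a),("w-",b),("padR far",ray("top",f(375,378),.089)),("padR near",ray("top",f(377,432),.089))): print(n,p.round(4),(R.T@(p[:2]-[.6004,.0418])).round(4))
X=tri(f(362,380),(305+350/3-.3,175+98/3-.3));print(X)
E
```

```text
[0.59200512 0.12598525 0.078     ] [ 0.60795061 -0.04434056  0.078     ]
w+ [0.592 0.126 0.078] [-0.002   0.0846]
w- [ 0.608  -0.0443  0.078 ] [ 0.001  -0.0865]
padR far [ 0.6437 -0.0771  0.089 ] [ 0.0342 -0.1219]
padR near [ 0.6089 -0.0773  0.089 ] [-0.0006 -0.1194]
[ 0.64294607 -0.06892119  0.0853234 ]
```

In the tool's units: 0.02 m is 0.025, 0.014 m is 0.0175.

Call:
nudge_tcp(motion="0,-0.0025,0.025,0,0.05 | 0,-0.0025,0.025,0,0.05 | 0,0,0.025,0,0.05 | 0,0,0.0175,0,0.05 | 0,0,0.0125,0,0.05 | 0.025,0,0,0,0.05 | 0.025,0,0,0,0.05 | 0.025,0,0,0,0.05 | 0.0075,0,0,0,0.05 | 0,0,0,0,0.05")

```text
time_s: 11.6
position: [0.5928, -0.093, 0.0721]
tool_rot: [[-0.056, 0.998, 0.001], [0.998, 0.056, -0.0], [-0.0, 0.001, -1.0]]
ft_force: [-0.7, -0.7, -0.8]
grip_width: 0.05
gripper_force: 0.0
```

Call:
nudge_tcp(motion="0.0063,0,0,0,0.05 | 0.0063,0,0,0,0.05 | 0.0063,0,0,0,0.05 | 0.0063,0,0,0,0.05 | 0,0,0,0,0.05")

```text
time_s: 12.1
position: [0.5914, -0.074, 0.0713]
tool_rot: [[-0.054, 0.999, -0.0], [0.999, 0.054, 0.0], [0.0, -0.0, -1.0]]
ft_force: [-0.8, -0.3, 0.3]
grip_width: 0.0503
gripper_force: 0.0
```

Call:
nudge_tcp(motion="0.0038,0,0,0,0.05 | 0.0038,0,0,0,0.05 | 0,0,0,0,0.05")

```text
time_s: 12.4
position: [0.5914, -0.0721, 0.0714]
tool_rot: [[-0.052, 0.999, 0.0], [0.999, 0.052, -0.006], [-0.006, 0.0, -1.0]]
ft_force: [-1.8, -18.6, -0.8]
grip_width: 0.0499
gripper_force: 9.4
```

```bash
python3 st.py
```

```text
t 12.4 pos [ 0.5914 -0.0721  0.0714] r 0.1143 wingang 175.3 toolang 3.0 F [ -1.8 -18.6  -0.8] w 0.0499
to start wing, tool xy [ 0.1809 -0.0236]
```

Call:
nudge_tcp(motion="-0.0125,0,0,0,0.05 | -0.025,0,0,0,0.05 | -0.0375,0,0,0,0.05 | -0.0375,0,0,0,0.05 | 0,0,-0.0375,0,0.05 | 0,0,-0.0375,0,0.05 | 0,0,-0.0375,0,0.05 | 0,0,0,0,0.05")

```text
time_s: 13.2
position: [0.5973, -0.1589, 0.1653]
tool_rot: [[-0.054, 0.999, 0.006], [0.999, 0.054, -0.002], [-0.003, 0.006, -1.0]]
ft_force: [0.6, -0.4, -0.2]
grip_width: 0.0496
gripper_force: 0.0
```

```bash
python3 - <<'E'
from rig import env, eyes, readout
import cv2,numpy as np
b=[eyes.get_image("scene")["pixels"][175:275,305:445],eyes.get_image("top")["pixels"][125:225,300:440]]
cv2.imwrite("pics/a4.png",cv2.resize(np.vstack(b),None,fx=3,fy=3,interpolation=cv2.INTER_CUBIC)[:,:,::-1])
E
```

```text
(no output)
```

View pics/a4.png

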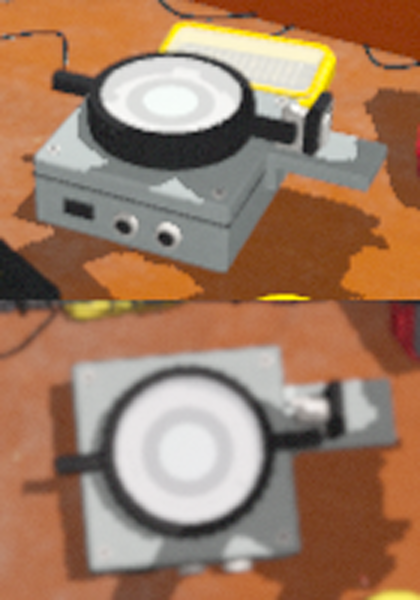

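The lock is in: the pad moved about 20.5 mm to its hard stop at (337,407), and its inner face is 4.5 mm past the wing tip, as the geometry predicts. The ring is still home and the arm is clear, so I'll hand in.

```bash
python3 -c "
from rig import env, eyes, readout
print(env.close_job())"
```

```text
the job is handed in; nothing more can be done
None
```

I turned the ring back until it dropped, turned it forward to its home stop, pushed the lock slide in to its stop, backed the arm clear, and handed the job in at about 13 s; no verdict was returned.

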